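# Clamp the coin frame to the shelf edge

## Robot

A 6-joint arm with a two-finger parallel gripper is mounted at the origin on the work surface. World frame = base frame: x ahead of the robot, y to its left, z up, the work surface at z = 0. Lengths are in mm, angles in rad, forces in N, time in s.
With the tool pointing down it reaches from about 350 to 775 mm from the base axis. Payload 7.3 kg.
Tool frame: the origin (TCP) lies on the centre line of the jaws, within the pads' length; the fingertips stand 17 mm ahead of it and the grasp point (between the pads) lies 2 mm behind it; z points along the fingers, y is the line along which they close (so a half turn about z gives the same grasp; the last joint's range is limited). The gripper opens to 92 mm and grips with 3 to 60 N. Pads are 19 mm wide; open, the fingers measure 130 mm over their backs; the gripper's body (75 mm by 190 mm) begins 47 mm behind the grasp point.
Start: joints at [-1.494, 0.342, 1.524, -0, 1.275, -0.146], TCP at [116.026, -512.036, 243.741] pointing down, gripper open.
Joint ranges: [-2.53, 2.53], [-0.77, 2.02], [0.04, 2.7], [-1, 4.14], [0.28, 2.66], [-3.11, 3.11]. Speed limits (rad/s): [2.57, 2.57, 3.14, 3.14, 3.14, 3.14].

## Interface

Orientations are given as [roll, pitch, yaw] about the fixed x, y, z axes, in that order (R = Rz(yaw) Ry(pitch) Rx(roll)).
In Python, from plant import bot gives the robot as it stands. The module is installed in compiled form; this text tells all that it offers.
- The arm moves only by the shell command python3 -m pendant 'ROWS'. ROWS is JSON, a list of rows, each a list of 3 entries, a list of its own where there are three numbers: the shift along the world's x, y, z as a fraction of full scale, then the turn, a rotation vector about the world's x, y, z as a fraction of full scale, then the opening, from -1 (shut) to 1 (fully open), so that 0 is half open. In form: [[[tx, ty, tz], [rx, ry, rz], claw], ...]. A call has exactly 10 rows; each row shifts and turns the commanded pose from where the row before left it; what a row does not reach is not made up. Full scale, the value 1, is 30 mm for a shift and 0.12 rad for a turn. A row lasts 1/12 s, in which the tool goes at most 41.7 mm and 7.16 degrees, less where a joint would pass 70% of its speed; a pose out of reach is approached as far as the arm can. A call with a number of a shift or a turn outside -1 to 1 is refused whole. A call with a gripper value outside its range is refused whole. The fingers move at their own pace and stop on an object; the grip force is fixed at half the most. Time passes only in rows, so rows that do not move let the fingers close, or fill a call up. It gives the time, the measured TCP pose, the force, the opening and the grip force at its end, in the units of the state.
- bot.get_obs(): the state, without advancing time (a new reading comes with each control period).
- bot.capture(name): name is "side" or "top"; returns the picture (480x640x3 uint8, blue, green, red); there is no depth.
- bot.camera_params(name): a dict with "fovy" (degrees; the focal length in pixels is half the picture's height over the tangent of half this angle, whatever the lens; pixels are square), "cx", "cy" (the principal point, pixels), "camera_from_world" (4x4, takes a point from world to camera coordinates). Camera axes: x right, y down, z forward; pixel columns grow to the right and rows downward; lengths in mm; the calibration is good to about 2 mm. A picture is of the moment at which its call begins. camera_params takes no time and is no camera call.
- bot.close_job(): hands the job in; it is judged then, once.
The state is a dict: "time": time; "joint_positions": joint angles; "dq": joint speeds; "tau": joint torques, N m; "tool_pos": TCP position; "tcp_rot": TCP orientation; "contact_force": force on the tool from outside, world axes, zero at the start; "moment": the same for the moment, N m; "grip_width": finger opening in mm; "finger_force": force on a finger pad.
Only numpy, scipy, OpenCV 4.12 (cv2) and the standard library are available. Lean on these libraries where they do the work, as an engineer would, in place of code of your own. Each camera call takes 0.05 s, during which the arm holds its last target. There are 200 camera calls.

## Task

Slide the clear acrylic coin frame along the shelf until the toe of its foot is fully home, square and about central under the steel clamp at the shelf's edge, then turn the clamp's knurled thumbscrew clockwise until it seats on the foot, and stop there, snug, as soon as the resistance has clearly risen. Do not overtighten it, for the acrylic cracks, and leave the other things where they are.

Things in the scene. Friction and masses are not known exactly. Their poses are not given: they have to be found in the camera images.
- shelf: All sizes in mm. Fixed beech shelf board, 260 deep (x) by 560 wide (y) by 20 thick on two battens; its top is 70 above the origin (centre of its underside, on the cabinet top). Its x axis points level from the edge that carries the clamp (at x = -130) towards the other edge.
- clamp: Fixed steel clamp on the shelf's edge. Origin: in the plane of the shelf's top (to 0.5 mm), on the inner face of its 46-wide upright back plate, which is the stop for the frame's toe. x points level over the shelf, y along the edge, z up. Its arm, 24 wide, reaches x = 48 with underside 16 and top 28 above the shelf; the thumbscrew passes down through it at x = 24, y = 0.
- thumbscrew: Upright screw; origin: centre of its knurled rubber-sleeved head, 28 across, 18 high, about 29 above the arm's top, free all round. Clockwise from above it sinks 10 mm a turn, running at 0.15 N m, until its nylon tip, worn or new, meets the foot after 0.8 to 3.9 rad; then torque climbs. Snug: 0.1 to 0.2 N m above running; cracks near 0.3. The sleeve twists 0.25 rad per N m; the screw stays put.
- frame_pane (a point): Clear acrylic coin frame, loose, 0.12 to 0.2 kg. Point: middle of its upright pane, 10 thick (x), 76 wide (y), top edge 43 above the point, underside of the foot 51 below. z up; the foot runs from the pane along -x to the toe. The pane is free to be gripped by its top edge, a dark card and silver coin show inside.
- frame_toe (a point): Middle of the front end (toe) of the frame's foot, 3 above the foot's underside, axes as frame_pane, which lies 103 along +x from it. The foot is 50 wide, 8 thick, bevelled at the toe and 120 long, 17 of it behind the pane's middle. Home: this point touches the clamp's back plate, at its middle (within 15 mm).
- tube_mid (a point): Middle of an upright aluminium coin tube, 41 in diameter, 78 high, on the shelf; to be left alone.
- tin_mid (a point): Middle of a squat round pewter coin tin, 75 in diameter, 40 high with its knob, on the shelf; to be left alone.
- bowl: Cream porcelain sorting bowl, 110 in diameter, 42 high, on the cabinet top; origin under its middle; to be left alone.
- loupe: Horn-handled loupe lying on the cabinet top, 135 long, 14 high; origin under the lens; to be left alone.
Things that resemble listed ones, but are neither listed nor needed, are in the scene too. There is more than one size of the part that bears frame_pane; the job needs the largest.

How it is judged (in metres and radians):
On the way, in this order (a step that is already met when the one before it is completed fails the run):
1. the frame's toe is fully home, square and about central under the clamp (x of frame_toe in the frame of clamp below 0.003 m and y of frame_toe in the frame of clamp between -0.015 and 0.015 m and angle between the x axis of frame_toe and the x axis of clamp, either way round below 0.1 rad and angle between frame_toe's own z axis and vertical below 0.05 rad), for 0.2 s.
2. the thumbscrew bears on the foot (contact force between thumbscrew and frame above 12 N), for 0.3 s.
At the end, for the whole second after the job is handed in: The frame stands upright on the shelf, its toe within 3 mm of the clamp's back plate, within 15 mm of its middle and square to 0.1 rad; the thumbscrew bears on its foot with 12 N or more (never more than 80 N); bystanders within 15 mm of their places (all of step 1 and contact force between thumbscrew and frame above 12 N); the robot touches nothing.
It fails at once if the acrylic is pressed with more than 80 N by screw or clamp (contact force between clamp and frame above 80 N).
It fails at once if a bystander is moved by more than 15 mm (distance of any of tube_mid, tin_mid, bowl, loupe from where it was at the start of the episode above 0.015 m).
It also fails if it takes over 72 s, if anything falls off the work surface, if the arm or the gripper's body presses on something with over 40 N, if the wrist force passes 120 N, or if a joint passes its speed limit or range.

## Working session

There is one attempt and no reset: what is moved stays moved. The work goes in short steps, Python scripts to look and compute and a shell command to move; the robot and the scene stay as the last step left them, time stands still between calls to the robot, and variables do not carry over. Pictures are saved under pics/ and viewed, at most 10 in all, crops included, and the job is handed in when it is done.

```bash
mkdir -p pics; python3 - <<'E'
from plant import bot
import cv2
for n in("side","top"):
    cv2.imwrite(f"pics/{n}0.png",bot.capture(n)); print(n,bot.camera_params(n))
print(bot.get_obs())
E
```

```text
side {'fovy': 45.5591016713464, 'cx': 320.4373522169417, 'cy': 239.31942632940599, 'camera_from_world': array([[-8.97320518e-01, -4.41359303e-01,  4.22527364e-03,
         4.31369222e+02],
       [-3.41983739e-01,  6.89165979e-01, -6.38824996e-01,
         2.39993330e+02],
       [ 2.79039440e-01, -5.74675752e-01, -7.69340478e-01,
         1.37116436e+03],
       [ 0.00000000e+00,  0.00000000e+00,  0.00000000e+00,
         1.00000000e+00]])}
top {'fovy': 56.41521977592799, 'cx': 323.9027837167554, 'cy': 241.58969555561174, 'camera_from_world': array([[-2.61503863e-02, -9.99655111e-01,  2.41173260e-03,
        -1.02238641e+00],
       [-9.95867857e-01,  2.58412761e-02, -8.70599827e-02,
         5.19192982e+02],
       [ 8.69676344e-02, -4.67841915e-03, -9.96200152e-01,
         1.09578971e+03],
       [ 0.00000000e+00,  0.00000000e+00,  0.00000000e+00,
         1.00000000e+00]])}
{'time': 0.1, 'joint_positions': array([-1.49398102e+00,  3.42655647e-01,  1.52489942e+00,  2.08077065e-05,
        1.27542761e+00, -1.46010150e-01]), 'dq': array([-6.22523495e-05, -1.19755027e-03,  1.80336498e-04, -9.44119244e-04,
        1.73995412e-03,  5.01226471e-04]), 'tau': array([ 2.03280557e-03, -4.32004452e+01, -2.44692689e+01,  7.18915346e-02,
        5.26349852e-02, -4.82762255e-05]), 'tool_pos': array([ 116.01394078, -511.67515854,  243.12081031]), 'tcp_rot': array([-3.14022032e+00, -2.21923444e-04,  2.22819229e-01]), 'contact_force': array([ 0.55742464, -0.4442426 ,  0.30255326]), 'moment': array([ 0.04072804, -0.00786   , -0.03140484]), 'finger_force': 0.0, 'grip_width': 91.88373071093488}
```

View pics/side0.png

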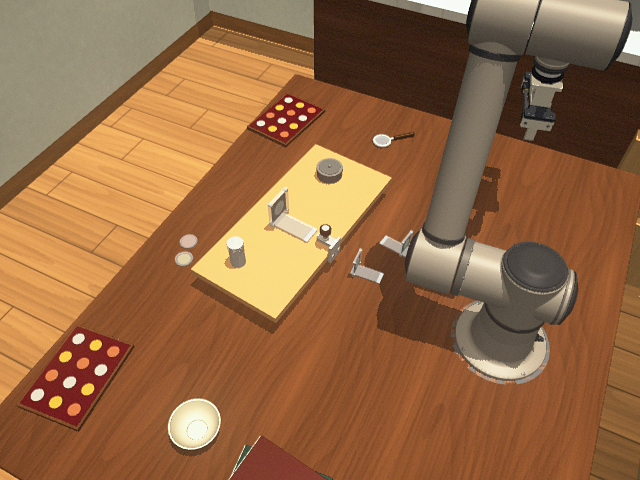

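View pics/top0.png

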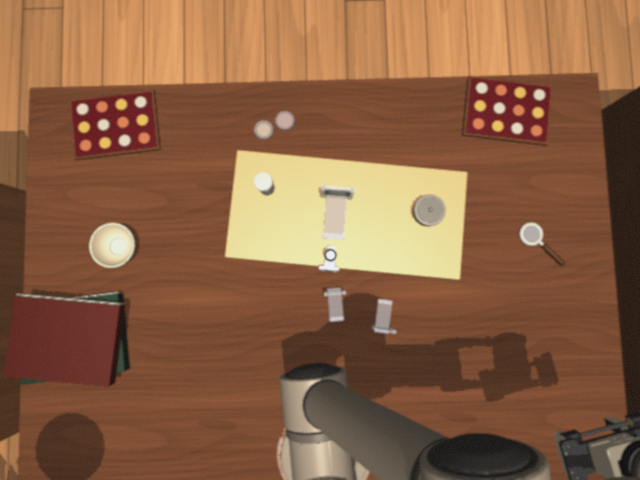

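The side picture shows the largest frame on the shelf (pane near 279,206; toe near 312,236), the screw head at (326,230), the tube at (237,251) and the tin at (330,170). In the top picture the pane is at (337,191), the toe at (334,237) and the screw at (331,254). Next I'll zoom in on both.

```bash
python3 - <<'E'
import cv2
a=cv2.imread("pics/top0.png")[170:290,270:400]; b=cv2.imread("pics/side0.png")[180:270,255:355]
cv2.imwrite("pics/c1.png",cv2.resize(a,(650,600),interpolation=cv2.INTER_CUBIC))
cv2.imwrite("pics/c2.png",cv2.resize(b,(600,540),interpolation=cv2.INTER_CUBIC))
E
```

```text
(no output)
```

View pics/c1.png

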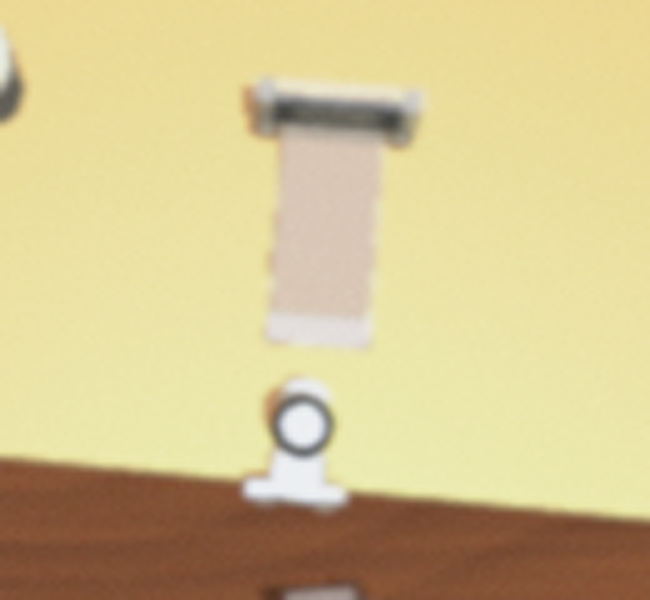

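View pics/c2.png

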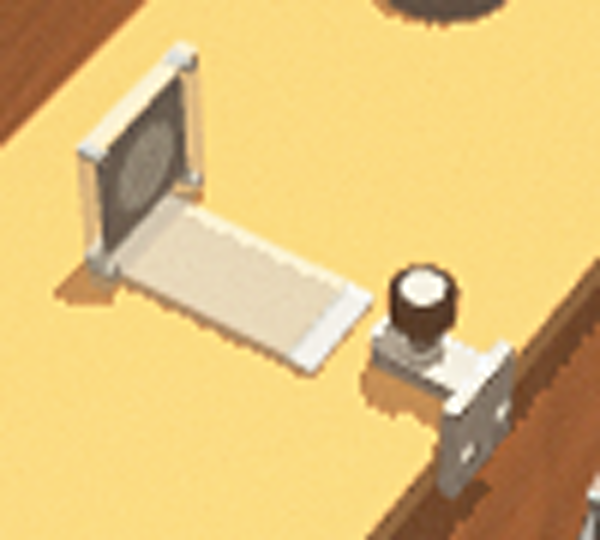

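Crop 1 (offset 270,170, ×5): toe corners at (267,342) and (371,348), screw head top at (302,426), shelf edge from (0,458) to (650,520), pane top cap ends at about (263,88) and (413,102). Crop 2 (offset 255,180, ×6): pane top corners at (90,152) and (183,55), head top at (426,290), toe bottom corners at (308,374) and (371,299).

```bash
cat >h.py <<'E'
from plant import bot
import numpy as np
def ray(n,p):
    c=bot.camera_params(n); f=240/np.tan(np.radians(c["fovy"]/2)); M=c["camera_from_world"]
    R=M[:3,:3]; o=-R.T@M[:3,3]; return o,R.T@np.array([(p[0]-c["cx"])/f,(p[1]-c["cy"])/f,1])
def onz(n,p,z):
    o,d=ray(n,p); return o+d*(z-o[2])/d[2]
def tri(ps,pt):
    A=0;b=0
    for n,p in(("side",ps),("top",pt)):
        o,d=ray(n,p); d=d/np.linalg.norm(d); P=np.eye(3)-np.outer(d,d); A=A+P;b=b+P@o
    return np.linalg.solve(A,b)
def pix(n,w):
    c=bot.camera_params(n); f=240/np.tan(np.radians(c["fovy"]/2)); q=c["camera_from_world"]@np.append(w,1)
    return q[:2]/q[2]*f+[c["cx"],c["cy"]]
E
python3 - <<'E'
from h import *
np.set_printoptions(precision=1,suppress=True)
T=lambda x,y:(270+x/5,170+y/5); S=lambda x,y:(255+x/6,180+y/6)
e1=onz("top",T(0,458),70);e2=onz("top",T(650,520),70);print("edge",e1,e2,"x-axis yaw",np.arctan2(*(e1-e2)[[1,0]])-np.pi/2)
print("cam",ray("top",(0,0))[0])
print("head",onz("top",T(302,426),136),onz("side",S(426,290),136),tri(S(426,290),T(302,426)))
a,b=onz("top",T(267,342),73),onz("top",T(371,348),73)
print("toe top",a,b,(a+b)/2,"yaw",np.arctan2(*(a-b)[[1,0]])-np.pi/2)
a,b=onz("side",S(308,374),70),onz("side",S(371,299),70)
print("toe side",a,b,(a+b)/2,"yaw",np.arctan2(*(a-b)[[1,0]])-np.pi/2)
a,b=onz("side",S(90,152),164),onz("side",S(183,55),164)
print("pane side",a,b,(a+b)/2,"yaw",np.arctan2(*(a-b)[[1,0]])-np.pi/2)
a,b=onz("top",T(263,88),164),onz("top",T(413,102),164)
print("pane top",a,b,(a+b)/2,"yaw",np.arctan2(*(a-b)[[1,0]])-np.pi/2)
E
```

```text
edge [470.3 115.4  70. ] [ 432.8 -193.3   70. ] x-axis yaw -0.12107235675102213
cam [ 421.7   -9.3 1136.8]
head [478.1 -27.8 136. ] [478.  -24.4 136. ] [478.9 -27.6 132.1]
toe top [522.3 -13.3  73. ] [518.1 -62.9  73. ] [520.2 -38.1  73. ] yaw -0.08380933021618131
toe side [526.8 -10.7  70. ] [521.4 -60.7  70. ] [524.1 -35.7  70. ] yaw -0.10639100081618413
pane side [625.8  -8.6 164. ] [618.2 -75.5 164. ] [622. -42. 164.] yaw -0.11422105676065142
pane top [626.2 -14.1 164. ] [618.3 -80.1 164. ] [622.2 -47.1 164. ] yaw -0.12005500415290582
```

```bash
python3 -m pendant '[[[0.84,0.78,0],[0,0,0.5],1],[[0.84,0.78,0],[0,0,0.5],1],[[0.84,0.78,0],[0,0,0.5],1],[[0.84,0.78,0],[0,0,0.5],1],[[0.84,0.78,0],[0,0,0.5],1],[[0.84,0.78,0],[0,0,0.5],1],[[0.84,0.78,0],[0,0,0.5],1],[[0.84,0.78,0],[0,0,0.5],1],[[0.84,0.78,0],[0,0,0.5],1],[[0.84,0.78,0],[0,0,0.5],1]]'; python3 -m pendant '[[[0.84,0.78,0],[0,0,0.5],1],[[0.84,0.78,0],[0,0,0.5],1],[[0.84,0.78,0],[0,0,0.5],1],[[0.84,0.78,0],[0,0,0.5],1],[[0.84,0.78,0],[0,0,0.5],1],[[0.84,0.78,0],[0,0,0.5],1],[[0.84,0.78,0],[0,0,0.5],1],[[0.84,0.78,0],[0,0,0.5],1],[[0.84,0.78,0],[0,0,0.5],1],[[0.84,0.78,0],[0,0,0.5],1]]'
```

```text
time: 0.93
tool_pos: [368.9, -276.5, 243.6]
tcp_rot: [-3.141, 0.0, 0.826]
contact_force: [0.9, -0.7, -0.6]
grip_width: 91.6
finger_force: 0.0
time: 1.77
tool_pos: [620.9, -42.6, 243.2]
tcp_rot: [-3.141, 0.0, 1.426]
contact_force: [0.5, -0.8, 0.1]
grip_width: 91.8
finger_force: 0.0
```

```bash
python3 -m pendant '[[[0.05,-0.09,-0.5],[0,0,0.2],1],[[0,0,-0.8],[0,0,0],1],[[0,0,-0.8],[0,0,0],1],[[0,0,-0.6],[0,0,0],1],[[0,0,-0.4],[0,0,0],1],[[0,0,0],[0,0,0],0],[[0,0,0],[0,0,0],-0.5],[[0,0,0],[0,0,0],-1],[[0,0,0],[0,0,0],-1],[[0,0,0],[0,0,0],-1]]'; python3 -m pendant '[[[0,0,0],[0,0,0],-1],[[0,0,0],[0,0,0],-1],[[0,0,0],[0,0,0],-1],[[0,0,0],[0,0,0],-1],[[0,0,0],[0,0,0],-1],[[0,0,0],[0,0,0],-1],[[0,0,0],[0,0,0],-1],[[0,0,0],[0,0,0],-1],[[0,0,0],[0,0,0],-1],[[0,0,0],[0,0,0],-1]]'
```

```text
time: 2.6
tool_pos: [622.1, -46.8, 151.9]
tcp_rot: [3.139, 0.0, 1.447]
contact_force: [-1.5, 0.7, -0.2]
grip_width: 62.8
finger_force: 0.0
time: 3.43
tool_pos: [621.6, -46.8, 150.7]
tcp_rot: [3.141, 0.0, 1.447]
contact_force: [0.8, -0.4, -0.1]
grip_width: 10.0
finger_force: 30.0
```

```bash
python3 - <<'E'
from h import *
import cv2
a=bot.capture("top")[170:290,270:400]; b=bot.capture("side")[150:270,255:355]
im=np.hstack([cv2.resize(a,(400,369),interpolation=cv2.INTER_CUBIC),cv2.resize(b,(308,369),interpolation=cv2.INTER_CUBIC)])
cv2.imwrite("pics/g1.png",im)
E
```

```text
(no output)
```

View pics/g1.png

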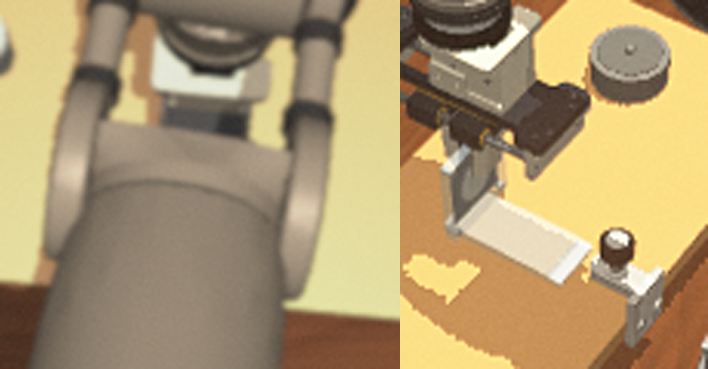

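The right half shows the pane gripped squarely by its top edge. The toe corners are at about (562,283) and (592,243) in the composite, and the clamp is unchanged.

```bash
python3 - <<'E'
from h import *
np.set_printoptions(precision=1,suppress=True)
S=lambda x,y:(255+(x-400)/3.08,150+y/3.075)
a,b=onz("side",S(562,284),70),onz("side",S(592,243),70);m=(a+b)/2
print(a,b,m)
c,s=np.cos(.122),-np.sin(.122)
for o in((454.2,-23.6,70),):
    d=m-o; print("in clamp",d[0]*c+d[1]*s,-d[0]*s+d[1]*c)
print("screw side on z98 base", onz("side",S(618,245),136))
E
```

```text
[523.8 -12.1  70. ] [521.5 -63.8  70. ] [522.7 -37.9  70. ]
in clamp 69.68580848903363 -5.884664994240229
screw side on z98 base [476.6 -20.2 136. ]
```

```bash
python3 -m pendant '[[[-0.246,0.051,0],[0,0,0],-1],[[-0.246,0.051,0],[0,0,0],-1],[[-0.246,0.051,0],[0,0,0],-1],[[-0.246,0.051,0],[0,0,0],-1],[[-0.246,0.051,0],[0,0,0],-1],[[-0.246,0.051,0],[0,0,0],-1],[[-0.246,0.051,0],[0,0,0],-1],[[-0.246,0.051,0],[0,0,0],-1],[[0,0,0],[0,0,0],-1],[[0,0,0],[0,0,0],-1]]'; python3 -m pendant '[[[-0.033,0.004,0],[0,0,0],-1],[[-0.033,0.004,0],[0,0,0],-1],[[0,0,0],[0,0,0],-1],[[0,0,0],[0,0,0],-1],[[0,0,0],[0,0,0],-1],[[0,0,0],[0,0,0],-1],[[0,0,0],[0,0,0],-1],[[0,0,0],[0,0,0],-1],[[0,0,0],[0,0,0],-1],[[0,0,0],[0,0,0],-1]]'
```

```text
time: 4.37
tool_pos: [562.2, -34.4, 150.9]
tcp_rot: [3.142, -0.0, 1.447]
contact_force: [0.6, 0.1, -1.6]
grip_width: 9.9
finger_force: 30.0
time: 5.2
tool_pos: [560.5, -34.2, 150.7]
tcp_rot: [-3.142, 0.0, 1.447]
contact_force: [0.6, 0.4, -0.6]
grip_width: 10.0
finger_force: 30.0
```

```bash
python3 - <<'E'
from h import *
import cv2
b=bot.capture("side")[180:270,255:355]
cv2.imwrite("pics/g2.png",cv2.resize(b,(600,540),interpolation=cv2.INTER_CUBIC))
E
```

```text
(no output)
```

View pics/g2.png

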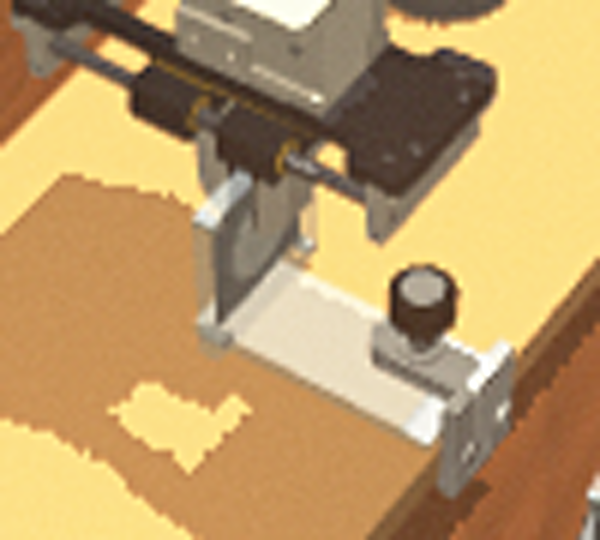

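The toe is almost home. Its left corner is at about (430,443) and the plate's left edge is just ahead of it at x≈443. I'll creep in until the force rises.

```bash
python3 - <<'E'
from h import *
S=lambda x,y:(255+x/6,180+y/6)
c,s=np.cos(.122),-np.sin(.122); o=onz("side",S(426,290),136)
for n,p,z in(("foot corner",(430,444),70),("plate left top outer?",(447,412),98),("plate right top",(512,347),98)):
    d=onz("side",S(*p),z)-o; print(n,d[0]*c+d[1]*s+24,-d[0]*s+d[1]*c)
E
python3 -m pendant '[[[-0.033,0.004,0],[0,0,0],-1],[[-0.033,0.004,0],[0,0,0],-1],[[0,0,0],[0,0,0],-1],[[0,0,0],[0,0,0],-1],[[0,0,0],[0,0,0],-1],[[0,0,0],[0,0,0],-1],[[0,0,0],[0,0,0],-1],[[0,0,0],[0,0,0],-1],[[0,0,0],[0,0,0],-1],[[0,0,0],[0,0,0],-1]]'
python3 -m pendant '[[[-0.033,0.004,0],[0,0,0],-1],[[-0.033,0.004,0],[0,0,0],-1],[[0,0,0],[0,0,0],-1],[[0,0,0],[0,0,0],-1],[[0,0,0],[0,0,0],-1],[[0,0,0],[0,0,0],-1],[[0,0,0],[0,0,0],-1],[[0,0,0],[0,0,0],-1],[[0,0,0],[0,0,0],-1],[[0,0,0],[0,0,0],-1]]'
```

```text
foot corner 6.324130889272542 22.86294159463466
plate left top outer? -2.070163341224287 23.533403626369093
plate right top -6.017059494352303 -21.102465903217507
time: 6.08
tool_pos: [558.5, -34.0, 150.7]
tcp_rot: [3.142, -0.0, 1.447]
contact_force: [0.0, 0.4, -0.4]
grip_width: 9.8
finger_force: 30.0
time: 6.92
tool_pos: [557.3, -33.9, 151.1]
tcp_rot: [3.14, 0.0, 1.447]
contact_force: [5.9, -0.2, 0.3]
grip_width: 9.7
finger_force: 30.0
```

```bash
python3 -m pendant '[[[-0.033,0.004,0],[0,0,0],-1],[[0,0,0],[0,0,0],-1],[[0,0,0],[0,0,0],-1],[[0,0,0],[0,0,0],-1],[[0,0,0],[0,0,0],-1],[[0,0,0],[0,0,0],-1],[[0,0,0],[0,0,0],-1],[[0,0,0],[0,0,0],-1],[[0,0,0],[0,0,0],-1],[[0,0,0],[0,0,0],-1]]'
```

```text
time: 7.75
tool_pos: [557.0, -34.0, 151.5]
tcp_rot: [3.138, 0.0, 1.447]
contact_force: [6.4, -1.4, 0.0]
grip_width: 9.9
finger_force: 30.0
```

```bash
python3 -m pendant '[[[0.033,-0.004,0],[0,0,0],-1],[[0,0,0],[0,0,0],-1],[[0,0,0],[0,0,0],-1],[[0,0,0],[0,0,0],-1],[[0,0,0],[0,0,0],-1],[[0,0,0],[0,0,0],-1],[[0,0,0],[0,0,0],-1],[[0,0,0],[0,0,0],-1],[[0,0,0],[0,0,0],-1],[[0,0,0],[0,0,0],-1]]'
```

```text
time: 8.58
tool_pos: [557.3, -34.0, 151.2]
tcp_rot: [3.14, 0.0, 1.447]
contact_force: [5.4, -1.6, 0.3]
grip_width: 9.6
finger_force: 30.0
```

```bash
python3 -m pendant '[[[0.02,-0.002,0],[0,0,0],-1],[[0,0,0],[0,0,0],-1],[[0,0,0],[0,0,0],-1],[[0,0,0],[0,0,0],-0.6],[[0,0,0],[0,0,0],-0.6],[[0,0,0],[0,0,0],-0.6],[[0,0,0],[0,0,0],-0.6],[[0,0,0],[0,0,0],-0.6],[[0,0,0],[0,0,0],-0.6],[[0,0,0],[0,0,0],-0.6]]'; python3 -m pendant '[[[0,0,0.5],[0,0,0],-0.6],[[0,0,1],[0,0,0],-0.6],[[0,0,1],[0,0,0],-0.6],[[0,0,0.5],[0,0,0],-0.6],[[0,0,0],[0,0,0],-0.6],[[0,0,0],[0,0,0],-0.6],[[0,0,0],[0,0,0],-0.6],[[0,0,0],[0,0,0],-0.6],[[0,0,0],[0,0,0],-0.6],[[0,0,0],[0,0,0],-0.6]]'
python3 - <<'E'
from h import *
import cv2
b=bot.capture("side")[180:270,255:355]
cv2.imwrite("pics/g3.png",cv2.resize(b,(600,540),interpolation=cv2.INTER_CUBIC))
E
```

```text
time: 9.42
tool_pos: [557.0, -33.8, 150.7]
tcp_rot: [-3.141, -0.0, 1.447]
contact_force: [0.7, -0.1, -1.0]
grip_width: 18.0
finger_force: 0.0
time: 10.25
tool_pos: [556.8, -33.8, 239.8]
tcp_rot: [-3.14, -0.0, 1.447]
contact_force: [0.3, 0.9, -0.3]
grip_width: 18.2
finger_force: 0.0
```

View pics/g3.png

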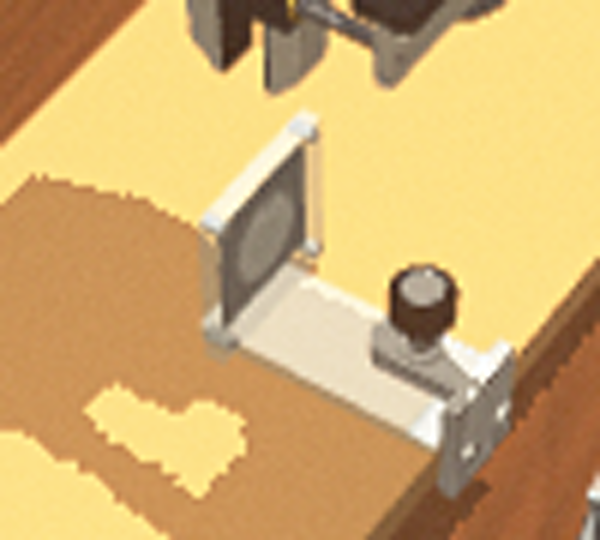

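The frame is released and upright. Its pane top corners are at about (212,222) and (304,126), and the toe disappears behind the plate at (440,445).

```bash
python3 - <<'E'
from h import *
np.set_printoptions(precision=1,suppress=True)
S=lambda x,y:(255+x/6,180+y/6)
c,s=np.cos(.122),-np.sin(.122); o=onz("side",S(426,290),136); print(o)
a,b=onz("side",S(212,222),164),onz("side",S(304,126),164)
d=(a+b)/2-o; print(a,b,"pane in clamp",d[0]*c+d[1]*s+24,-d[0]*s+d[1]*c,"yaw",np.arctan2(*(a-b)[[1,0]])-np.pi/2)
print(bot.get_obs()["joint_positions"])
E
```

```text
[478.  -24.4 136. ]
[562.    3.4 164. ] [553.  -61.4 164. ] pane in clamp 103.45650370275398 5.094762868855022 yaw -0.13854394426116912
[-0.2  0.4  1.4 -0.   1.3 -0.1]
```

```bash
python3 -m pendant '[[[-0.4,0.04,0],[0,0,1],0],[[-0.4,0.04,0],[0,0,1],0],[[-0.4,0.04,0],[0,0,1],0],[[-0.4,0.04,0],[0,0,1],0],[[-0.4,0.04,0],[0,0,1],0],[[-0.4,0.04,0],[0,0,1],0],[[-0.21,0.02,0],[0,0,1],0],[[0,0,0],[0,0,1],0],[[0,0,0],[0,0,1],0],[[0,0,0],[0,0,1],0]]'; python3 -m pendant '[[[0,0,-0.3],[0,0,1],0],[[0,0,-0.5],[0,0,1],0],[[0,0,-0.5],[0,0,0],0],[[0,0,0],[0,0,0],0],[[0,0,0],[0,0,0],0],[[0,0,0],[0,0,0],0],[[0,0,0],[0,0,0],0],[[0,0,0],[0,0,0],0],[[0,0,0],[0,0,0],0],[[0,0,0],[0,0,0],0]]'; python3 -c "
from h import *;print(bot.get_obs()['joint_positions'].tolist())"
```

```text
time: 11.13
tool_pos: [478.7, -26.0, 240.6]
tcp_rot: [3.142, -0.0, 2.653]
contact_force: [0.4, 0.8, 0.4]
grip_width: 45.9
finger_force: 0.0
time: 11.97
tool_pos: [479.0, -26.1, 202.1]
tcp_rot: [3.141, 0.001, 2.887]
contact_force: [0.4, 0.9, -0.3]
grip_width: 45.9
finger_force: 0.0
[-0.21434201141149026, 0.2996665266910122, 1.7097594174303463, 0.00010156560563745075, 1.1313920305438314, -1.5302958510644156]
```

```bash
python3 -m pendant '[[[0,0,-0.5],[0,0,0],0],[[0,0,-0.7],[0,0,0],0],[[0,0,-0.7],[0,0,0],0],[[0,0,-0.47],[0,0,0],0],[[0,0,0],[0,0,0],0],[[0,0,0],[0,0,0],0],[[0,0,0],[0,0,0],-0.3],[[0,0,0],[0,0,0],-1],[[0,0,0],[0,0,0],-1],[[0,0,0],[0,0,0],-1]]'; python3 -m pendant '[[[0,0,0],[0,0,0],-1],[[0,0,0],[0,0,0],-1],[[0,0,0],[0,0,0],-1],[[0,0,0],[0,0,0],-1],[[0,0,0],[0,0,0],-1],[[0,0,0],[0,0,0],-1],[[0,0,0],[0,0,0],-1],[[0,0,0],[0,0,0],-1],[[0,0,0],[0,0,0],-1],[[0,0,0],[0,0,0],-1]]'; python3 -c "
from h import *;print(bot.get_obs()['moment'].tolist())"
```

```text
time: 12.8
tool_pos: [479.4, -26.1, 131.5]
tcp_rot: [3.141, 0.002, 2.887]
contact_force: [0.3, 0.2, 2.9]
grip_width: 27.3
finger_force: 30.0
time: 13.63
tool_pos: [479.4, -26.1, 131.4]
tcp_rot: [3.141, 0.002, 2.887]
contact_force: [0.6, 0.7, 6.6]
grip_width: 27.2
finger_force: 30.0
[0.1655055254214776, -0.0999269080319228, 0.048079602641969206]
```

```bash
python3 -m pendant '[[[0,0,0],[0,0,0],0],[[0,0,0],[0,0,0],0],[[0,0,0],[0,0,0],0],[[0,0,0],[0,0,0],0],[[0,0,0],[0,0,1],0],[[0,0,0],[0,0,1],0],[[0,0,0],[0,0,1],0],[[0,0,0],[0,0,1],0],[[0,0,0],[0,0,1],0],[[0,0,0],[0,0,1],0]]'; python3 -m pendant '[[[-0.02,0,0],[0,0,1],0],[[0,0,0],[0,0,1],0],[[0,0,0],[0,0,1],0],[[0,0,0],[0,0,1],0],[[0,0,0],[0,0,1],0],[[0,0,0],[0,0,1],0],[[0,0,0],[0,0,0],0],[[0,0,0],[0,0,0],0],[[0,0,0],[0,0,0],0],[[0,0,0],[0,0,0],0]]';python3 -c "
from h import *;o=bot.get_obs();print(o['moment'].tolist(),o['joint_positions'][5])"; python3 -m pendant '[[[0,0,0],[0,0,0],-1],[[0,0,0],[0,0,0],-1],[[0,0,0],[0,0,0],-1],[[0,0,0],[0,0,0],-1],[[0,0,0],[0,0,0],-1],[[0,0,0],[0,0,0],-1],[[0,0,0],[0,0,0],-1],[[0,0,0],[0,0,0],-1],[[0,0,0],[0,0,0],-1],[[0,0,0],[0,0,0],-1]]'; python3 -c "
from h import *;o=bot.get_obs();print(o['moment'].tolist(),o['joint_positions'][5])"
```

```text
time: 14.47
tool_pos: [478.7, -26.0, 130.4]
tcp_rot: [3.141, -0.0, -2.67]
contact_force: [0.1, 0.5, -0.1]
grip_width: 46.2
finger_force: 0.0
time: 15.3
tool_pos: [478.2, -26.0, 130.6]
tcp_rot: [3.141, -0.0, -1.959]
contact_force: [1.0, 1.0, 0.0]
grip_width: 46.0
finger_force: 0.0
[0.19758761455678248, -0.04998925641633031, 0.011289161940007317] -2.9681681227079753
time: 16.13
tool_pos: [478.7, -26.2, 130.7]
tcp_rot: [-3.141, 0.0, -1.956]
contact_force: [5.5, -1.7, -3.1]
grip_width: 27.2
finger_force: 30.0
[-0.18859149448136708, -0.912171840021383, -0.02682252827134951] -2.9706225488629356
```

```bash
python3 -m pendant '[[[0.022,0,0],[0,0,0],-1],[[0,0,0],[0,0,-0.3],-1],[[0,0,-0.003],[0,0,-0.5],-1],[[0,0,-0.003],[0,0,-0.5],-1],[[0,0,-0.003],[0,0,-0.5],-1],[[0,0,-0.003],[0,0,-0.5],-1],[[0,0,-0.003],[0,0,-0.5],-1],[[0,0,-0.003],[0,0,-0.5],-1],[[0,0,-0.003],[0,0,-0.5],-1],[[0,0,-0.003],[0,0,-0.5],-1]]';  python3 -c "
from h import *;o=bot.get_obs();print(o['moment'].tolist(),o['joint_positions'][5],o['tau'][5])"
```

```text
time: 16.97
tool_pos: [478.7, -26.1, 129.9]
tcp_rot: [3.141, -0.001, -2.475]
contact_force: [2.6, -1.6, -1.4]
grip_width: 27.3
finger_force: 30.0
[-0.2211734811399342, -0.4686659030232081, 0.14979459460057815] -2.4516625303970656 -0.7982811145484447
```

```bash
cat >chk.py <<'E'
from h import *
import sys
o=bot.get_obs(); m=o["moment"][2]; print("Mz %.3f j6 %.3f F %s"%(m,o["joint_positions"][5],o["contact_force"].round(1)))
sys.exit(m>float(sys.argv[1]))
E
python3 -m pendant '[[[0,0,-0.002],[0,0,-0.33],-1],[[0,0,-0.002],[0,0,-0.33],-1],[[0,0,-0.002],[0,0,-0.33],-1],[[0,0,-0.002],[0,0,-0.33],-1],[[0,0,-0.002],[0,0,-0.33],-1],[[0,0,0],[0,0,0],-1],[[0,0,0],[0,0,0],-1],[[0,0,0],[0,0,0],-1],[[0,0,0],[0,0,0],-1],[[0,0,0],[0,0,0],-1]]' >/dev/null; python3 chk.py 0.2 && python3 -m pendant '[[[0,0,-0.002],[0,0,-0.33],-1],[[0,0,-0.002],[0,0,-0.33],-1],[[0,0,-0.002],[0,0,-0.33],-1],[[0,0,-0.002],[0,0,-0.33],-1],[[0,0,-0.002],[0,0,-0.33],-1],[[0,0,0],[0,0,0],-1],[[0,0,0],[0,0,0],-1],[[0,0,0],[0,0,0],-1],[[0,0,0],[0,0,0],-1],[[0,0,0],[0,0,0],-1]]'; python3 chk.py 0.2
```

```text
Mz 0.147 j6 -2.257 F [ 1.1 -2.9 -1.3]
Mz 0.147 j6 -2.257 F [ 1.1 -2.9 -1.3]False
False
```

```bash
sed -i 's/sys.exit(m>float(sys.argv\[1\]))/sys.exit(int(m>float(sys.argv[1])))/' chk.py
python3 -m pendant '[[[0,0,-0.002],[0,0,-0.33],-1],[[0,0,-0.002],[0,0,-0.33],-1],[[0,0,-0.002],[0,0,-0.33],-1],[[0,0,-0.002],[0,0,-0.33],-1],[[0,0,-0.002],[0,0,-0.33],-1],[[0,0,0],[0,0,0],-1],[[0,0,0],[0,0,0],-1],[[0,0,0],[0,0,0],-1],[[0,0,0],[0,0,0],-1],[[0,0,0],[0,0,0],-1]]' >/dev/null; python3 chk.py 0.2 && python3 -m pendant '[[[0,0,-0.002],[0,0,-0.33],-1],[[0,0,-0.002],[0,0,-0.33],-1],[[0,0,-0.002],[0,0,-0.33],-1],[[0,0,-0.002],[0,0,-0.33],-1],[[0,0,-0.002],[0,0,-0.33],-1],[[0,0,0],[0,0,0],-1],[[0,0,0],[0,0,0],-1],[[0,0,0],[0,0,0],-1],[[0,0,0],[0,0,0],-1],[[0,0,0],[0,0,0],-1]]' >/dev/null && python3 chk.py 0.2 && python3 -m pendant '[[[0,0,-0.002],[0,0,-0.33],-1],[[0,0,-0.002],[0,0,-0.33],-1],[[0,0,-0.002],[0,0,-0.33],-1],[[0,0,-0.002],[0,0,-0.33],-1],[[0,0,-0.002],[0,0,-0.33],-1],[[0,0,0],[0,0,0],-1],[[0,0,0],[0,0,0],-1],[[0,0,0],[0,0,0],-1],[[0,0,0],[0,0,0],-1],[[0,0,0],[0,0,0],-1]]' >/dev/null && python3 chk.py 0.2 && python3 -m pendant '[[[0,0,-0.002],[0,0,-0.33],-1],[[0,0,-0.002],[0,0,-0.33],-1],[[0,0,-0.002],[0,0,-0.33],-1],[[0,0,-0.002],[0,0,-0.33],-1],[[0,0,-0.002],[0,0,-0.33],-1],[[0,0,0],[0,0,0],-1],[[0,0,0],[0,0,0],-1],[[0,0,0],[0,0,0],-1],[[0,0,0],[0,0,0],-1],[[0,0,0],[0,0,0],-1]]' && python3 chk.py 0.2
```

```text
Mz 0.144 j6 -2.059 F [-0.6 -2.   0.1]
Mz 0.113 j6 -1.861 F [-0.9 -1.6 -0.5]
Mz 0.142 j6 -1.663 F [-0.5 -0.5 -0.9]
time: 21.13
tool_pos: [478.8, -25.9, 128.3]
tcp_rot: [3.141, -0.0, 2.821]
contact_force: [-2.6, 1.1, 0.4]
grip_width: 27.4
finger_force: 30.0
Mz 0.087 j6 -1.465 F [-2.6  1.1  0.4]
```

```bash

python3 -m pendant '[[[0,0,-0.002],[0,0,-0.33],-1],[[0,0,-0.002],[0,0,-0.33],-1],[[0,0,-0.002],[0,0,-0.33],-1],[[0,0,-0.002],[0,0,-0.33],-1],[[0,0,-0.002],[0,0,-0.33],-1],[[0,0,0],[0,0,0],-1],[[0,0,0],[0,0,0],-1],[[0,0,0],[0,0,0],-1],[[0,0,0],[0,0,0],-1],[[0,0,0],[0,0,0],-1]]' >/dev/null; python3 chk.py 0.2 && python3 -m pendant '[[[0,0,-0.002],[0,0,-0.33],-1],[[0,0,-0.002],[0,0,-0.33],-1],[[0,0,-0.002],[0,0,-0.33],-1],[[0,0,-0.002],[0,0,-0.33],-1],[[0,0,-0.002],[0,0,-0.33],-1],[[0,0,0],[0,0,0],-1],[[0,0,0],[0,0,0],-1],[[0,0,0],[0,0,0],-1],[[0,0,0],[0,0,0],-1],[[0,0,0],[0,0,0],-1]]' >/dev/null && python3 chk.py 0.2 && python3 -m pendant '[[[0,0,-0.002],[0,0,-0.33],-1],[[0,0,-0.002],[0,0,-0.33],-1],[[0,0,-0.002],[0,0,-0.33],-1],[[0,0,-0.002],[0,0,-0.33],-1],[[0,0,-0.002],[0,0,-0.33],-1],[[0,0,0],[0,0,0],-1],[[0,0,0],[0,0,0],-1],[[0,0,0],[0,0,0],-1],[[0,0,0],[0,0,0],-1],[[0,0,0],[0,0,0],-1]]' >/dev/null && python3 chk.py 0.2 && python3 -m pendant '[[[0,0,-0.002],[0,0,-0.33],-1],[[0,0,-0.002],[0,0,-0.33],-1],[[0,0,-0.002],[0,0,-0.33],-1],[[0,0,-0.002],[0,0,-0.33],-1],[[0,0,-0.002],[0,0,-0.33],-1],[[0,0,0],[0,0,0],-1],[[0,0,0],[0,0,0],-1],[[0,0,0],[0,0,0],-1],[[0,0,0],[0,0,0],-1],[[0,0,0],[0,0,0],-1]]' && python3 chk.py 0.2
```

```text
Mz 0.075 j6 -1.267 F [-2.6  2.9 -1.2]
Mz 0.137 j6 -1.069 F [-2.3  3.4 -1.5]
Mz 0.111 j6 -0.871 F [-1.2  4.6 -3.3]
time: 24.47
tool_pos: [478.9, -25.8, 127.1]
tcp_rot: [3.141, -0.0, 2.029]
contact_force: [-1.3, 4.8, -2.8]
grip_width: 27.4
finger_force: 30.0
Mz 0.087 j6 -0.673 F [-1.3  4.8 -2.8]
```

```bash

python3 -m pendant '[[[0,0,-0.002],[0,0,-0.33],-1],[[0,0,-0.002],[0,0,-0.33],-1],[[0,0,-0.002],[0,0,-0.33],-1],[[0,0,-0.002],[0,0,-0.33],-1],[[0,0,-0.002],[0,0,-0.33],-1],[[0,0,0],[0,0,0],-1],[[0,0,0],[0,0,0],-1],[[0,0,0],[0,0,0],-1],[[0,0,0],[0,0,0],-1],[[0,0,0],[0,0,0],-1]]' >/dev/null; python3 chk.py 0.18 && python3 -m pendant '[[[0,0,-0.002],[0,0,-0.33],-1],[[0,0,-0.002],[0,0,-0.33],-1],[[0,0,-0.002],[0,0,-0.33],-1],[[0,0,-0.002],[0,0,-0.33],-1],[[0,0,-0.002],[0,0,-0.33],-1],[[0,0,0],[0,0,0],-1],[[0,0,0],[0,0,0],-1],[[0,0,0],[0,0,0],-1],[[0,0,0],[0,0,0],-1],[[0,0,0],[0,0,0],-1]]' >/dev/null && python3 chk.py 0.18 && python3 -m pendant '[[[0,0,-0.002],[0,0,-0.33],-1],[[0,0,-0.002],[0,0,-0.33],-1],[[0,0,-0.002],[0,0,-0.33],-1],[[0,0,-0.002],[0,0,-0.33],-1],[[0,0,-0.002],[0,0,-0.33],-1],[[0,0,0],[0,0,0],-1],[[0,0,0],[0,0,0],-1],[[0,0,0],[0,0,0],-1],[[0,0,0],[0,0,0],-1],[[0,0,0],[0,0,0],-1]]' >/dev/null && python3 chk.py 0.18 && python3 -m pendant '[[[0,0,-0.002],[0,0,-0.33],-1],[[0,0,-0.002],[0,0,-0.33],-1],[[0,0,-0.002],[0,0,-0.33],-1],[[0,0,-0.002],[0,0,-0.33],-1],[[0,0,-0.002],[0,0,-0.33],-1],[[0,0,0],[0,0,0],-1],[[0,0,0],[0,0,0],-1],[[0,0,0],[0,0,0],-1],[[0,0,0],[0,0,0],-1],[[0,0,0],[0,0,0],-1]]' && python3 chk.py 0.18
```

```text
Mz 0.118 j6 -0.475 F [-0.6  4.8 -3.4]
Mz 0.176 j6 -0.277 F [-1.3  5.1 -3.5]
Mz 0.095 j6 -0.079 F [-0.1  5.4 -4. ]
time: 27.8
tool_pos: [479.1, -25.8, 126.0]
tcp_rot: [3.141, -0.0, 1.237]
contact_force: [-0.1, 5.4, -2.4]
grip_width: 27.0
finger_force: 30.0
Mz 0.165 j6 0.119 F [-0.1  5.4 -2.4]
```

```bash
cat >chk.py <<'E'
from h import *
import sys
M=[]
for i in range(5): bot.capture("top"); M.append(bot.get_obs()["moment"][2])
o=bot.get_obs(); m=np.mean(M); print("t %.1f Mz %.3f sd %.3f j6 %.3f z %.1f F %s"%(o["time"],m,np.std(M),o["joint_positions"][5],o["tool_pos"][2],o["contact_force"].round(1)))
sys.exit(int(m>float(sys.argv[1])))
E
python3 chk.py 1; python3 -m pendant '[[[0,0,-0.002],[0,0,-0.33],-1],[[0,0,-0.002],[0,0,-0.33],-1],[[0,0,-0.002],[0,0,-0.33],-1],[[0,0,-0.002],[0,0,-0.33],-1],[[0,0,-0.002],[0,0,-0.33],-1],[[0,0,0],[0,0,0],-1],[[0,0,0],[0,0,0],-1],[[0,0,0],[0,0,0],-1],[[0,0,0],[0,0,0],-1],[[0,0,0],[0,0,0],-1]]' >/dev/null; python3 chk.py 0.18 && python3 -m pendant '[[[0,0,-0.002],[0,0,-0.33],-1],[[0,0,-0.002],[0,0,-0.33],-1],[[0,0,-0.002],[0,0,-0.33],-1],[[0,0,-0.002],[0,0,-0.33],-1],[[0,0,-0.002],[0,0,-0.33],-1],[[0,0,0],[0,0,0],-1],[[0,0,0],[0,0,0],-1],[[0,0,0],[0,0,0],-1],[[0,0,0],[0,0,0],-1],[[0,0,0],[0,0,0],-1]]' >/dev/null && python3 chk.py 0.18
```

```text
t 28.1 Mz 0.144 sd 0.041 j6 0.119 z 126.0 F [-0.1  4.2 -3.7]
t 29.1 Mz 0.196 sd 0.020 j6 0.317 z 125.9 F [-1.2  5.4 -1.5]
```

```bash
python3 -m pendant '[[[0,0,-0.001],[0,0,-0.2],-1],[[0,0,-0.001],[0,0,-0.2],-1],[[0,0,-0.001],[0,0,-0.2],-1],[[0,0,-0.001],[0,0,-0.2],-1],[[0,0,0],[0,0,0],-1],[[0,0,0],[0,0,0],-1],[[0,0,0],[0,0,0],-1],[[0,0,0],[0,0,0],-1],[[0,0,0],[0,0,0],-1],[[0,0,0],[0,0,0],-1]]' >/dev/null; python3 chk.py 0.18
```

```text
t 30.2 Mz 0.208 sd 0.031 j6 0.413 z 125.9 F [-0.7  5.1 -0.7]
```

```bash
python3 -m pendant '[[[0,0,-0.001],[0,0,-0.2],-1],[[0,0,-0.001],[0,0,-0.2],-1],[[0,0,-0.001],[0,0,-0.2],-1],[[0,0,-0.001],[0,0,-0.2],-1],[[0,0,0],[0,0,0],-1],[[0,0,0],[0,0,0],-1],[[0,0,0],[0,0,0],-1],[[0,0,0],[0,0,0],-1],[[0,0,0],[0,0,0],-1],[[0,0,0],[0,0,0],-1]]' >/dev/null; python3 chk.py 0.22 && python3 -m pendant '[[[0,0,-0.001],[0,0,-0.2],-1],[[0,0,-0.001],[0,0,-0.2],-1],[[0,0,-0.001],[0,0,-0.2],-1],[[0,0,-0.001],[0,0,-0.2],-1],[[0,0,0],[0,0,0],-1],[[0,0,0],[0,0,0],-1],[[0,0,0],[0,0,0],-1],[[0,0,0],[0,0,0],-1],[[0,0,0],[0,0,0],-1],[[0,0,0],[0,0,0],-1]]' >/dev/null && python3 chk.py 0.22
```

```text
t 31.3 Mz 0.280 sd 0.039 j6 0.509 z 125.8 F [-1.2  4.5 -0.1]
```

```bash
python3 chk.py 1; python3 chk.py 1
```

```text
t 31.6 Mz 0.287 sd 0.028 j6 0.509 z 125.8 F [-1.   6.1 -0. ]
t 31.8 Mz 0.288 sd 0.021 j6 0.509 z 125.8 F [-1.7  4.7  1. ]
```

Torque is now 0.29 N m against about 0.13–0.15 running, which is in the snug window. I'll stop here, release and lift.

```bash
python3 -m pendant '[[[0,0,0],[0,0,0],-0.1],[[0,0,0],[0,0,0],-0.1],[[0,0,0],[0,0,0],-0.1],[[0,0,0],[0,0,0],-0.1],[[0,0,0],[0,0,0],-0.1],[[0,0,0],[0,0,0],-0.1],[[0,0,0.3],[0,0,0],-0.1],[[0,0,0.8],[0,0,0],-0.1],[[0,0,1],[0,0,0],-0.1],[[0,0,1],[0,0,0],-0.1]]'; python3 -m pendant '[[[0,0,1],[0,0,0],-0.1],[[0.5,-1,1],[0,0,0],-0.1],[[0,-1,1],[0,0,0],-0.1],[[0,-1,0],[0,0,0],-0.1],[[0,-1,0],[0,0,0],-0.1],[[0,-1,0],[0,0,0],-0.1],[[0,-1,0],[0,0,0],-0.1],[[0,-0.5,0],[0,0,0],-0.1],[[0,0,0],[0,0,0],-0.1],[[0,0,0],[0,0,0],-0.1]]'
python3 - <<'E'
from h import *
import cv2
b=bot.capture("side")[180:270,255:355]; a=bot.capture("top")[170:290,270:400]
cv2.imwrite("pics/g4.png",np.hstack([cv2.resize(b,(400,360),interpolation=cv2.INTER_CUBIC),cv2.resize(a,(390,360),interpolation=cv2.INTER_CUBIC)]))
E
```

```text
time: 32.63
tool_pos: [478.5, -26.0, 219.9]
tcp_rot: [-3.141, 0.001, 0.847]
contact_force: [1.8, -1.0, -0.6]
grip_width: 41.4
finger_force: 0.0
time: 33.47
tool_pos: [492.6, -218.3, 305.8]
tcp_rot: [-3.141, -0.0, 0.845]
contact_force: [0.3, -0.2, -0.4]
grip_width: 41.4
finger_force: 0.0
```

View pics/g4.png

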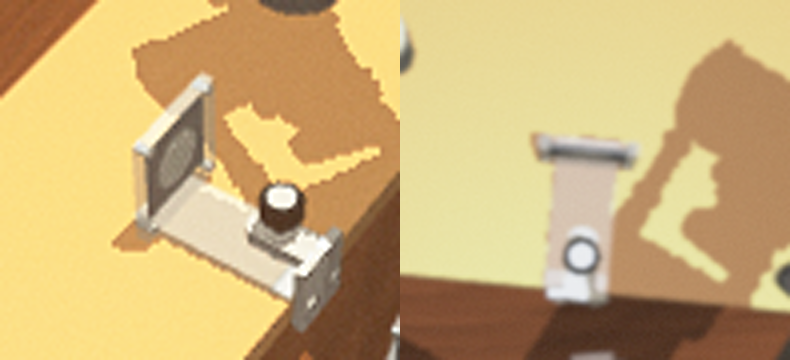

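The picture shows the frame upright and square, its toe against the plate and about central. The screw head at (582,256) has sunk onto its arm side and the robot is clear.

```bash
python3 -c "
from plant import bot;print(bot.close_job())"
```

```text
the job is handed in; nothing more can be done
None
```

The job is handed in; the verdict was not shown: the frame's toe is against the clamp's back plate, square and within about 5 mm of centre by my estimate, with the thumbscrew stopped at about 0.29 N m (some 0.15 above running) and the robot clear.

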